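Put the earbud case and the light-strip remote back in the sloped desk dock

ROBOT

A 6-joint arm with a two-finger parallel gripper is mounted at the origin on a cart in front of the work surface, level with it; the furniture and walls round the work are solid. World frame = base frame: x ahead of the robot, y to its left, z up, the work surface at z = 0. Lengths are in m, angles in rad, forces in N, time in s.
With the tool pointing down it reaches from about 0.375 to 0.975 m from the base axis. Payload 3.8 kg.
Tool frame: the origin (TCP) lies at the centre of the arm's flange, where the gripper is bolted on; the fingertips stand 173 mm ahead of it and the grasp point (between the pads) lies 155 mm ahead of it (bot.tip_reach is the distance from the TCP to the fingertips, in m); z points along the fingers, y is the line along which they close (so a half turn about z gives the same grasp; the last joint's range is limited). The gripper opens to 85 mm and grips with 20 to 120 N. Pads are 22 mm wide; open, the fingers measure 114 mm over their backs; the gripper's body (76 mm by 85 mm) begins 54 mm behind the grasp point. The pads swing forward as they close: fully open they stand 13 mm farther back than shut.
Start: joints at [-1.183, 0.264, 1.604, -0, 1.274, -0.037], TCP at [0.278, -0.615, 0.405] pointing down, gripper open.
Joint ranges: [-2.63, 2.63], [-0.94, 2.18], [0.31, 2.57], [-1.31, 4.45], [0, 2.66], [-2.55, 2.55]. Speed limits (rad/s): [2.57, 2.57, 3.14, 3.14, 3.14, 3.14].

INTERFACE

Orientations are given as a rotation vector (axis times angle).
In Python, from workcell import bot gives the robot as it stands.
- The arm moves only by the tool drive_tool, never from a script. Its arguments are lists of equal length, an entry for each row: "claw": the finger opening in mm, from 0 to 85.4; "slide": the shift along the world's x, y, z each as a share of 0.5 m, from -1 to 1, a list of three; "yaw": the turn about the world's z as a share of 180 degrees, from -1 to 1. A call has 1 to 8 rows; each row is the pose to reach, as a shift and turn from the pose commanded when the call began, turning the shorter way round; what a row does not reach only later rows make up. A row lasts 1/12 s, in which the tool goes at most 41.7 mm and 7.16 degrees, less where a joint would pass 70% of its speed; a pose out of reach is approached as far as the arm can. A call with a number of a shift or a turn outside -1 to 1 is refused whole. A call with a gripper value outside its range is refused whole. The fingers move at their own pace and stop on an object; "newtons" is the grip in N (left out, the last holds). Time passes only in rows, so rows that repeat a pose let the fingers close. It gives the time, the measured TCP pose, the force, the opening and the grip force at its end, in the units of the state.
- bot.read_state(): the state, without advancing time (a new reading comes with each control period).
- bot.read_camera(name): name is "side" or "top" or "wrist"; returns a dict with "color" (384x512x3 uint8, red, green, blue), "depth" (384x512 float32, m along the optical axis (not along the pixel's ray), 0 where there is no reading), "mtx" (3x3 intrinsics, pixels), "eye" and "rotation" of the camera in the world. Camera axes: x right, y up, looking along -z (the intrinsics and any distortion apply to the point x, -y, -z); pixel columns grow to the right and rows downward; lengths in m; the calibration is good to about 2 mm. A picture is of the moment at which its call begins.
- bot.finish_job(): hands the job in; it is judged then, once.
The state is a dict: "time": time; "q": joint angles; "joint_vel": joint speeds; "joint_torque": joint torques, N m; "tool_pos": TCP position; "tcp_rot": TCP orientation; "wrist_force": force on the tool from outside, world axes, zero at the start; "torque": the same for the moment, N m; "width": opening from 0.0 (shut) to 1.0 (fully open); "grip_force": force on a finger pad.
Only numpy, scipy, OpenCV 4.12 (cv2) and the standard library are available. Lean on these libraries where they do the work, as an engineer would, in place of code of your own. Each camera call takes 0.05 s, during which the arm holds its last target. There are 200 camera calls.

TASK

Put the white earbud case and the white remote with the coloured buttons, on which it is lying, away in the sloped wooden desk dock: each right way up in its own pocket, down flat on the pocket's floor and square between its walls, either way round. Handle the earbud case gently, with a light grip, never pressing or dropping anything hard onto the dock. Leave everything else on the desk standing where it is.

Things in the scene. Friction and masses are not known exactly. Their poses are not given: they have to be found in the camera images.
- remote: flat white remote with coloured buttons, 86 (x) x 40 (y) x 8 (z) mm, its body 7 mm thick; it starts flat on the black desk mat (whose top is at z = 3 mm), buttons up, with the earbud case lying on top of it. Origin: centre of its underside; x along its length, z up out of the button face. 40 g
- earbuds: white earbud charging case, closed (lid fixed), 47 (x) x 58 (y) x 25 (z) mm with rounded edges; it starts lying on the remote, its underside 7 mm above the mat. Origin: centre of its underside; x along its 47 mm side, y along its 58 mm side, z up out of the lid
- dock: sloped wooden desk dock, fixed: foot 128 (x) x 206 (y) mm; panel 130 mm up the slope, 206 mm wide, sloping 25 degrees, low edge (z 8 mm) towards its -x, high edge (z 63 mm) towards +x. Two pockets of black walls stand on the panel. Origin: centre of its underside, on the desk
- remote_pocket: the longer, shallower pocket, on the dock's +y side, for the remote. Origin: centre of its floor, 35.5 mm up; x up the slope, y across, z square out of the panel. Inside 89 (x) x 43 (y) mm; walls 5 high, 5 thick; the middle 50 mm of the long sides has no wall, for the fingers that hold the remote's long edges. Seated: the remote's origin at this origin, x along x (either way), z along z
- case_pocket: the pocket for the earbud case, on the dock's -y side. Origin: centre of its floor, 32 mm up; x up the slope, y across the dock, z square out of the panel (25 degrees from vertical). Inside 61 (x) x 50 (y) mm; walls all round 10 mm high, 5 thick; the seated case stands 15 mm proud. Seated: the case's origin at this origin, its y (58 mm) along this x (either way), z along z
- jar: bystander: jar with a wide black lid, 50 mm across, 48 mm high, origin at its underside
- tray: bystander: low wooden tray, 82 x 86 x 20 mm, origin at its underside
- speaker: bystander: black speaker on a stand, 92 x 110 x 152 mm high, origin at its underside
- battery: bystander: green battery standing on end, 14 mm across, 50 mm high, origin at its underside
- usb: bystander: grey memory stick, 57 x 18 x 8 mm, lying flat, origin at its underside
- switches: bystander: key switch tester with coloured keys, 59 x 59 x 22 mm, origin at its underside
There are look-alikes about, which are no part of the job. Leave any red look-alike of the earbuds alone.

How it is judged:
At the end, for the whole second after the job is handed in: Remote and earbud case rest right way up in their pockets: underside within 1.5 mm (remote) or 2 mm (case) of the floor, within 4 mm of the centre, flat to 0.04 and square to 0.08 rad, either way round; the other listed things within 20 mm of their start, the battery upright (z of remote in the frame of remote_pocket between -0.002 and 0.0015 m and x of remote in the frame of remote_pocket between -0.004 and 0.004 m and y of remote in the frame of remote_pocket between -0.004 and 0.004 m and angle between the z axis of remote and the z axis of remote_pocket, either way round below 0.04 rad and angle between the x axis of remote and the x axis of remote_pocket, either way round below 0.08 rad and angle between each of remote, earbuds's own z axis and vertical below 0.8 rad and linear speed of each of remote, earbuds below 0.01 m/s and z of earbuds in the frame of case_pocket between -0.002 and 0.002 m and x of earbuds in the frame of case_pocket between -0.004 and 0.004 m and y of earbuds in the frame of case_pocket between -0.004 and 0.004 m and angle between the z axis of earbuds and the z axis of case_pocket, either way round below 0.04 rad and angle between the x axis of earbuds and the y axis of case_pocket, either way round below 0.08 rad and distance of each of jar, tray, speaker, battery, usb, switches from where it was at the start of the episode below 0.02 m and angle between battery's own z axis and vertical below 0.2 rad); the robot touches nothing.
It fails at once if the earbud case is squeezed between the fingers with more than about 40 N a side (80 N in all) (contact force between the fingers and earbuds above 80 N).
It fails at once if something is pressed or dropped on the dock with more than 30 N (contact force between dock and anything else above 30 N).
It fails at once if a bystander is pushed more than 30 mm or knocked over (distance of any of jar, tray, speaker, battery, usb, switches from where it was at the start of the episode above 0.03 m or angle between battery's own z axis and vertical above 0.5 rad).
It also fails if it takes over 61 s, if anything falls off the work surface, if the arm or the gripper's body presses on something with over 40 N, if the wrist force passes 120 N, or if a joint passes its speed limit or range.

## Working session

There is one attempt and no reset: what is moved stays moved. The work goes in short steps, Python scripts to look and compute and a tool call to move; the robot and the scene stay as the last step left them, time stands still between calls to the robot, and variables do not carry over. Pictures are saved under pics/ and viewed, at most 10 in all, crops included, and the job is handed in when it is done.

Besides the shell and the picture viewer there is one more tool, called by a JSON object that holds its "op" and its "data". drive_tool: Moves the arm, as the interface text tells. Shift numbers are shares of 0.5 m and turn numbers shares of 180 degrees, none past 1 either way. Its arguments: {"type":"object","properties":{"claw":{"type":"array","items":{"type":"number"}},"slide":{"type":"array","items":{"type":"array","items":{"type":"number"}}},"yaw":{"type":"array","items":{"type":"number"}},"newtons":{"type":"number"}},"required":["claw","slide","yaw"]}

```bash
ls; mkdir -p pics
cat > h.py <<'E'
import numpy as np, cv2
from workcell import bot
def cap(n):
    c=bot.read_camera(n); np.savez(f'/tmp/{n}.npz',**c); return c
def load(n): return dict(np.load(f'/tmp/{n}.npz'))
def pts(c):
    h,w=c['depth'].shape; u,v=np.meshgrid(np.arange(w),np.arange(h)); K=c['mtx']; d=c['depth']
    p=np.stack([(u-K[0,2])/K[0,0]*d,-(v-K[1,2])/K[1,1]*d,-d],-1)
    P=p@np.array(c['rotation']).T+np.array(c['eye']); P[d==0]=np.nan; return P
def save(c,name,box=None,s=1):
    im=c['color'][...,::-1]
    if box: u0,v0,u1,v1=box; im=im[v0:v1,u0:u1]
    cv2.imwrite(f'pics/{name}.png',cv2.resize(im,None,fx=s,fy=s,interpolation=cv2.INTER_CUBIC))
E
python3 - <<'E'
from h import *
print(bot.read_state())
a=cap('top');b=cap('side');cap('wrist')
for c in(a,b): print(c['eye'],c['rotation'],c['mtx'],[k for k in c])
cv2.imwrite('pics/a.png',cv2.resize(a['color'][...,::-1],(800,600)));cv2.imwrite('pics/b.png',cv2.resize(b['color'][...,::-1],(800,600)))
E
```

```text
pics
{'time': 0.0, 'q': array([-1.18291753e+00,  2.64787415e-01,  1.60541450e+00, -2.07106662e-05,
        1.27367300e+00, -3.68763475e-02]), 'joint_vel': array([-2.00749793e-04, -3.99651052e-05,  5.50634405e-04,  5.84899439e-04,
        1.30087016e-04,  5.06889966e-04]), 'joint_torque': array([-3.25934971e-04, -5.15117848e+01, -3.67313004e+01,  1.39477311e-04,
        1.28871770e-02,  2.37528525e-05]), 'tool_pos': array([ 0.27804401, -0.61469268,  0.40331661]), 'tcp_rot': array([-3.06881357e+00, -6.61735871e-01,  6.56092196e-04]), 'wrist_force': array([ 0.14093712,  0.3995712 , -0.38689017]), 'torque': array([-0.03802542, -0.0404459 , -0.02749841]), 'grip_force': 0.0, 'width': 1.0038445632582824}
[0.4483681  0.05061162 1.24570313] [ 0.12116743 -0.12003309 -1.58853712] [[464.3391068    0.         265.00345216]
 [  0.         464.3391068  195.53017282]
 [  0.           0.           1.        ]] ['color', 'depth', 'mtx', 'eye', 'rotation']
[ 0.5098251  -0.67761131  0.6486192 ] [ 0.88854947 -0.04703969 -0.14630488] [[438.62657889   0.         243.05485808]
 [  0.         438.62657889 195.12529837]
 [  0.           0.           1.        ]] ['color', 'depth', 'mtx', 'eye', 'rotation']
```

View pics/a.png

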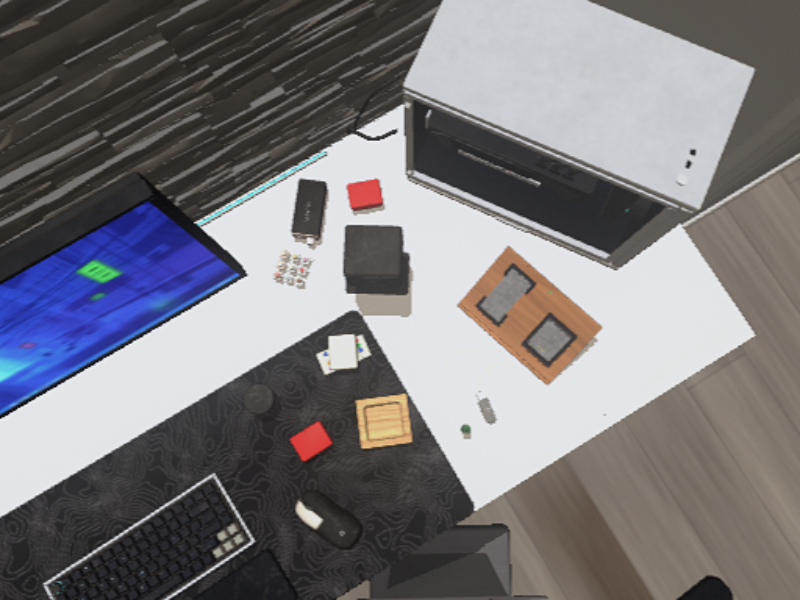

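View pics/b.png

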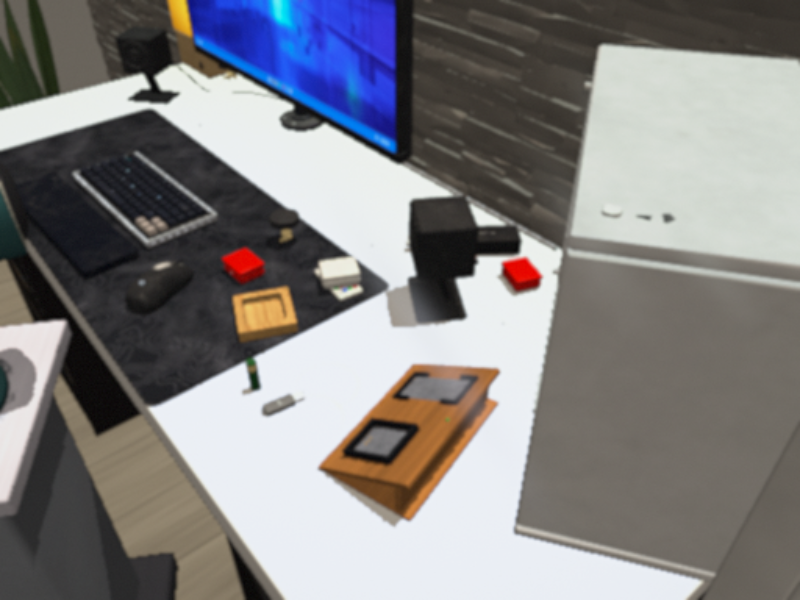

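Candidates in the top view (800x600 pixels): the white case lying on the remote with coloured buttons at (343,352), a red case on the mat at (311,441), and a red case on the desk at (365,194). The white one matches, and I'll check it in a close crop. The dock is at (530,315), with the remote pocket at (507,292) and the case pocket at (549,340).

```bash
cat >> h.py <<'E'
from scipy.spatial.transform import Rotation as R
_p=pts
def pts(c):
    c=dict(c); c['rotation']=R.from_rotvec(c['rotation']).as_matrix(); return _p(c)
E
python3 - <<'E'
from h import *
a=load('top');P=pts(a);s=1/1.5625
def at(u,v): return P[int(v*s),int(u*s)].round(4)
for n,u,v in [('case',343,352),('mat',345,400),('desk',440,330),('red',311,441),('jar',259,400),('spk',374,250),('tray',383,420),('usb',487,410),('bat',466,431),('dk1',510,250),('dk2',462,304),('dk3',600,327),('dk4',547,382),('rp',507,292),('cp',549,340)]: print(n,at(u,v))
hsv=cv2.cvtColor(a['color'],cv2.COLOR_RGB2HSV)
# case top: by height
m=(P[...,2]>.028)&(P[...,2]<.045); n=np.zeros_like(m); n[205:245,200:240]=1; m&=n
print('case top',m.sum(),np.nanmedian(P[m],0)); r=cv2.minAreaRect((P[m][:,:2]*1000).astype(np.float32)); print(r)
# dock plane
b=P[158:245,293:385].reshape(-1,3); b=b[(b[:,2]>.012)&(b[:,2]<.08)]
from numpy.linalg import lstsq
co=lstsq(np.c_[b[:,:2],np.ones(len(b))],b[:,2],rcond=None)[0]
for _ in range(6):
    e=b@np.r_[-co[:2],1]-co[2]; k=abs(e)<.003; co=lstsq(np.c_[b[k][:,:2],np.ones(k.sum())],b[k][:,2],rcond=None)[0]
print('plane',co,np.degrees(np.arctan(np.hypot(*co[:2]))),np.degrees(np.arctan2(co[1],co[0])),k.sum())
cv2.imwrite('pics/c.png',np.hstack([cv2.resize(a['color'][195:255,190:250,::-1],(400,400),interpolation=2),cv2.resize(a['color'][150:250,290:390,::-1],(400,400),interpolation=2)]))
E
```

```text
case [0.5598 0.1712 0.0362]
mat [0.4803 0.1724 0.003 ]
desk [ 5.975e-01  7.200e-03 -4.000e-04]
red [0.4142 0.2246 0.0275]
jar [0.482  0.3084 0.0497]
spk [0.7059 0.1107 0.1491]
tray [0.4474 0.1062 0.0089]
usb [ 0.4594 -0.0685  0.0041]
bat [ 0.4271 -0.03    0.0488]
dk1 [ 0.7216 -0.1116  0.0615]
dk2 [ 0.6421 -0.0316  0.0065]
dk3 [ 0.5892 -0.2542  0.0652]
dk4 [ 0.5047 -0.174   0.0037]
rp [ 0.6568 -0.1066  0.0385]
cp [ 0.5739 -0.175   0.0319]
case top 377 [0.56001276 0.17117477 0.03445023]
((560.322998046875, 170.30743408203125), (45.0527229309082, 57.868003845214844), 89.7718276977539)
plane [ 0.30651784 -0.28953948 -0.19498294] 22.86258062852721 -43.3684028540008 2215
```

View pics/c.png

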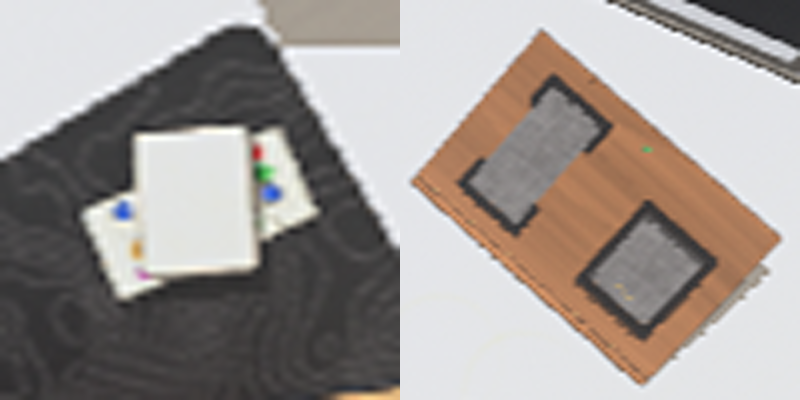

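The crop shows the white case lying over a remote with coloured buttons, with the case centre at crop pixel (195,200), so the choice is confirmed. The right half shows the dock, with the remote pocket upper left and the case pocket lower right. I'll hover over the dock first.

{"op": "drive_tool", "data": {"claw": [85,85,85,85,85,85,85,85], "slide": [[0.6,0.9,0],[0.6,0.9,0],[0.6,0.9,0],[0.6,0.9,0],[0.6,0.9,0],[0.6,0.9,0],[0.6,0.9,0],[0.6,0.9,0]], "yaw": [-0.38,-0.38,-0.38,-0.38,-0.38,-0.38,-0.38,-0.38]}}

```text
time: 0.82
tool_pos: [0.458, -0.3448, 0.4045]
tcp_rot: [-3.024, 0.851, 0.0]
wrist_force: [0.4, -0.5, -0.7]
width: 0.998
grip_force: 0.0
```

Run:
```python
from h import *
c=load('wrist');T=R.from_rotvec([-3.06881357e+00, -6.61735871e-01,  6.56092196e-04])
print('cam in tool',T.inv().apply(c['eye']-np.array([ 0.27804401, -0.61469268,  0.40331661])),(T.inv()*R.from_rotvec(c['rotation'])).as_matrix().round(3),c['mtx'][0,0])
s=bot.read_state();print(s['tool_pos'],s['tcp_rot'],s['q'])
```

```text
cam in tool [0.0846754 0.0007221 0.0314366] [[-0.     0.945  0.328]
 [ 1.     0.    -0.001]
 [-0.001  0.328 -0.945]] 276.2608601639801
[ 0.45800684 -0.34479027  0.40445791] [-3.02379450e+00  8.51456944e-01  4.05436536e-04] [-6.88768057e-01  7.27536826e-02  1.82596946e+00  8.90914559e-05
  1.24318859e+00  1.43095641e+00]
```

{"op": "drive_tool", "data": {"claw": [85,85,85,85,85,85,85,85], "slide": [[0.28,0.4,0],[0.28,0.4,0],[0.28,0.4,0],[0.28,0.4,0],[0.28,0.4,0],[0.28,0.4,0],[0.28,0.4,0],[0.28,0.4,0]], "yaw": [-0.05,-0.06,-0.06,-0.06,-0.06,-0.06,-0.06,-0.06]}}

```text
time: 1.48
tool_pos: [0.5982, -0.1446, 0.4041]
tcp_rot: [2.936, -1.118, -0.001]
wrist_force: [-0.4, -1.4, 0.1]
width: 0.997
grip_force: 0.0
```

Run:
```python
from h import *
s=bot.read_state();print(s['tool_pos'],s['tcp_rot'])
c=cap('wrist');cv2.imwrite('pics/d.png',cv2.resize(c['color'][...,::-1],(800,600)))
P=pts(c)
b=P.reshape(-1,3); b=b[(b[:,2]>.015)&(b[:,2]<.07)&(np.hypot(b[:,0]-.615,b[:,1]+.14)<.12)]
def fit(b):
    best=None;rng=np.random.default_rng(0)
    for _ in range(300):
        q=b[rng.choice(len(b),3,False)];n=np.cross(q[1]-q[0],q[2]-q[0]);n/=np.linalg.norm(n)+1e-12
        k=abs((b-q[0])@n)<.0012
        if best is None or k.sum()>best.sum(): best=k
    q=b[best];m=q.mean(0);n=np.linalg.svd(q-m,full_matrices=False)[2][2];n*=np.sign(n[2]);return m,n,len(q)
m,n,k=fit(b);print('plane',m,n,k,len(b),'tilt',np.degrees(np.arccos(n[2])),'down azim',np.degrees(np.arctan2(n[1],n[0])))
```

```text
[ 0.59823655 -0.14463251  0.40414228] [ 2.93586145e+00 -1.11750353e+00 -1.40855767e-03]
plane [ 0.62752157 -0.15085684  0.04194153] [-0.30739173  0.28797467  0.90696247] 10815 13582 tilt 24.91109514218537 down azim 136.86796186480046
```

View pics/d.png

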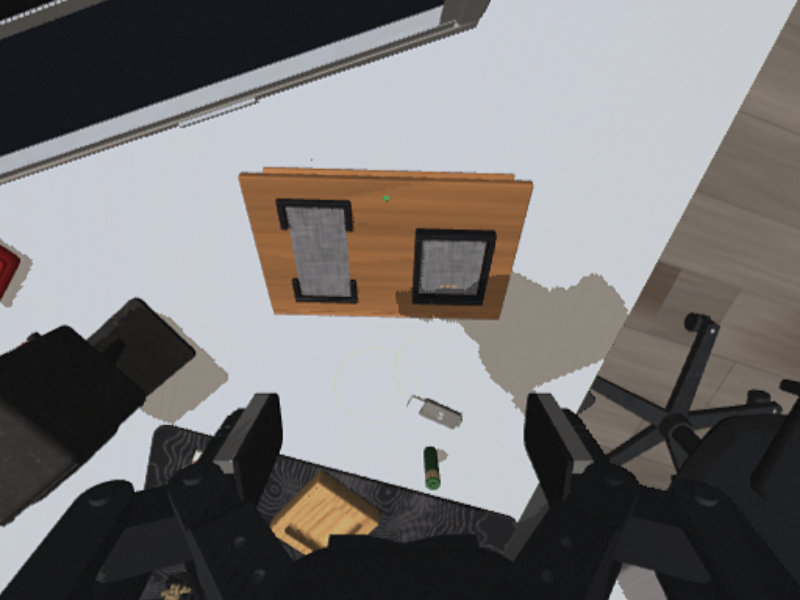

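The wrist view shows the remote pocket at (320,252) and the case pocket at (453,268), both clear. Next I'll measure the pockets in panel coordinates.

```bash
cat >> h.py <<'E'
N0=np.array([-0.30739173,0.28797467,0.90696247]); M0=np.array([0.62752157,-0.15085684,0.04194153])
X0=np.cross(np.array([.28797467,.30739173,0])/np.hypot(.28797467,.30739173),N0); X0/=np.linalg.norm(X0); Y0=np.cross(N0,X0)
def panel(P): return np.stack([(P-M0)@X0,(P-M0)@Y0,(P-M0)@N0],-1)*1000
def unpanel(x,y,z=0): return M0+(x*X0+y*Y0+z*N0)/1000
E
python3 - <<'E'
from h import *
c=load('wrist');P=pts(c);q=panel(P);print(X0,Y0)
col=c['color'].astype(int);v=col.max(-1);sat=(v-col.min(-1))
dock=(abs(q[...,1])<120)&(abs(q[...,0])<80)&(q[...,2]>-4)&(q[...,2]<16)&(np.arange(384)[:,None]<230)
wood=dock&(sat>50)
w=q[wood&(abs(q[...,2])<1.5)];print('wood ext',np.percentile(w,[.3,99.7],axis=0))
wall=dock&(v<60)
n,l,st,ce=cv2.connectedComponentsWithStats(wall.astype(np.uint8))
for i in range(1,n):
    if st[i,4]>30:
        k=q[l==i]; print(st[i],np.percentile(k,[0,2,50,98,100],axis=0).round(1).tolist())
fl=dock&(v>=60)&(sat<40)&(abs(q[...,2])<3)&(abs(q[...,1])<85)
n,l,st,ce=cv2.connectedComponentsWithStats(fl.astype(np.uint8))
for i in range(1,n):
    if st[i,4]>300:
        k=q[l==i]; print('floor',st[i],np.percentile(k,[.5,50,99.5],axis=0).round(1).tolist(),cv2.minAreaRect(k[:,:2].astype(np.float32)))
E
```

```text
[ 0.66188315 -0.62007388  0.42121145] [0.68368196 0.72978009 0.        ]
wood ext [[ -79.59369297 -103.84250931   -1.45943613]
 [  48.49226674   98.83322294    1.39763728]]
[177 127  49  21 378] [[9.5, 23.0, -1.5], [10.5, 23.2, 0.4], [30.3, 49.3, 4.5], [33.4, 74.8, 5.9], [33.6, 75.5, 6.4]]
[ 264  146   54   50 1018] [[-59.6, -85.8, -1.0], [-58.4, -83.5, 0.2], [-16.3, -56.1, 9.1], [11.2, -25.0, 10.8], [12.1, -24.4, 12.2]]
[187 178  42  16 235] [[-64.7, 23.3, -1.4], [-64.0, 23.5, -0.2], [-60.8, 50.1, 4.1], [-41.5, 74.9, 5.9], [-40.7, 75.3, 6.3]]
floor [ 183  133   41   57 1936] [[-61.1, 28.4, -1.4], [-12.6, 49.7, 0.2], [25.2, 70.7, 1.7]] ((-18.06134796142578, 49.710792541503906), (43.67720031738281, 87.98579406738281), 89.99370574951172)
floor [ 268  154   43   34 1284] [[-54.9, -79.2, -1.3], [-25.4, -54.6, 0.2], [-0.9, -30.5, 1.8]] ((-27.630474090576172, -54.947574615478516), (49.27519607543945, 55.630619049072266), 89.8807144165039)
```

{"op": "drive_tool", "data": {"claw": [85,85,85,85,85,85,85,85], "slide": [[-0.076,0.63,0],[-0.076,0.63,0],[-0.076,0.63,0],[-0.076,0.63,0],[-0.076,0.63,0],[-0.076,0.63,0],[-0.076,0.63,0],[-0.076,0.63,0]], "yaw": [0.232,0.232,0.232,0.232,0.232,0.232,0.232,0.232]}}

```text
time: 2.2
tool_pos: [0.5585, 0.1696, 0.4047]
tcp_rot: [-3.141, 0.005, 0.0]
wrist_force: [0.3, 0.2, 0.5]
width: 0.995
grip_force: 0.0
```

Run:
```python
from h import *
s=bot.read_state();p=s['tool_pos'];print(p,s['tcp_rot'])
c=cap('wrist');P=pts(c)
T=R.from_rotvec(s['tcp_rot']);t=T.inv().apply((P-p).reshape(-1,3)).reshape(P.shape)*1000
f=(t[...,2]<190)&(abs(t[...,1])<70)&(abs(t[...,0])<20)&(t[...,2]>120)
k=t[f];print('tips',f.sum(),np.percentile(k[:,2],[50,95,99,100]),[np.percentile(k[k[:,1]*sg>0][:,1],[1,50,99]).round(1) for sg in(1,-1)],np.percentile(k[:,0],[1,99]))
m=(P[...,2]>.028)&(P[...,2]<.042)&(np.hypot(P[...,0]-.56,P[...,1]-.171)<.045)&~f
k=P[m]*1000;print('case',len(k),np.median(k[:,2]),cv2.minAreaRect(k[:,:2].astype(np.float32)),[np.percentile(k[:,i],[1,99]) for i in(0,1)])
cv2.imwrite('pics/e.png',cv2.resize(c['color'][...,::-1],(800,600)))
```

```text
[0.55849237 0.16964138 0.40473047] [-3.14075719e+00  4.94003211e-03  4.31647646e-04]
tips 4586 [136.9047885  156.20596298 159.91304367 161.93301715] [array([42.8, 43.6, 56.4]), array([-54.9, -42.3, -41.4])] [-10.323395    12.08244885]
case 1607 34.31169423523328 ((559.6806030273438, 172.2613983154297), (57.6630859375, 45.939754486083984), 4.037982940673828) [array([531.80370451, 588.07663172]), array([149.58649774, 194.93385061])]
```

View pics/e.png

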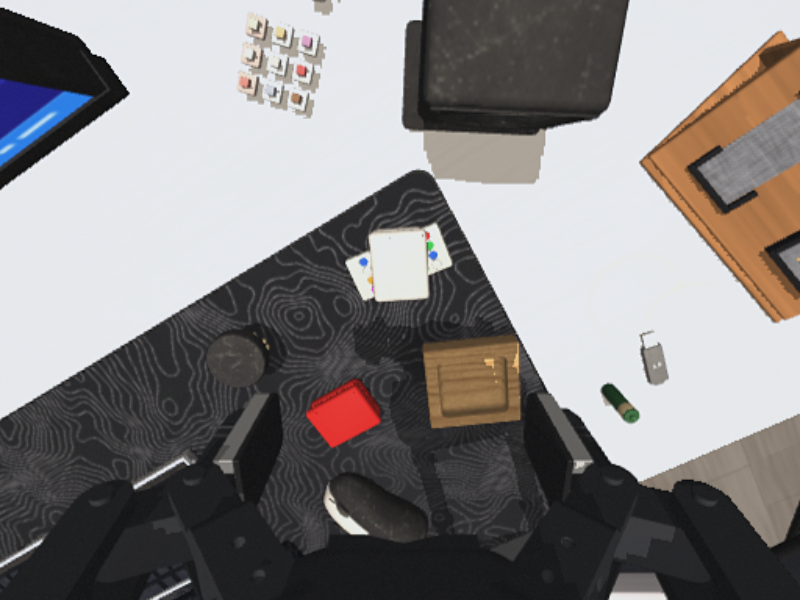

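The case sits at wrist pixel (399,264) on the remote, with nothing in the fingers' way. I'll descend partway with the claw at 60 and measure the tips.

{"op": "drive_tool", "data": {"claw": [60,60,60,60,60,60,60], "slide": [[0.0024,0.0052,-0.08],[0.0024,0.0052,-0.16],[0.0024,0.0052,-0.24],[0.0024,0.0052,-0.32],[0.0024,0.0052,-0.36],[0.0024,0.0052,-0.36],[0.0024,0.0052,-0.36]], "yaw": [0.0235,0.0235,0.0235,0.0235,0.0235,0.0235,0.0235]}}

```text
time: 2.83
tool_pos: [0.5601, 0.1691, 0.2234]
tcp_rot: [3.139, 0.109, -0.006]
wrist_force: [0.6, 0.2, -0.1]
width: 0.702
grip_force: 0.0
```

```bash
cat >> h.py <<'E'
def tips(c,s):
    P=pts(c);T=R.from_rotvec(s['tcp_rot']);t=T.inv().apply((P-s['tool_pos']).reshape(-1,3)).reshape(P.shape)*1000
    f=(t[...,2]<190)&(abs(t[...,1])<70)&(abs(t[...,0])<20)&(t[...,2]>120)
    return P,t,f
E
python3 - <<'E'
from h import *
s=bot.read_state();c=cap('wrist');P,t,f=tips(c,s);print(s['tool_pos'],s['tcp_rot'],s['width'])
for u in (1,-1):
    k=t[f&(t[...,1]*u>20)];print(len(k),np.percentile(k[:,2],[50,95,99,100]),np.percentile(abs(k[:,1]),[1,5,50]))
m=(P[...,2]>.030)&(P[...,2]<.042)&(np.hypot(P[...,0]-.56,P[...,1]-.171)<.045)&(abs(t[...,1])<26)
k=P[m]*1000;print('case',len(k),np.median(k[:,2]),cv2.minAreaRect(k[:,:2].astype(np.float32)))
k=t[m];print(np.percentile(k,[.5,99.5],axis=0))
E
```

```text
[0.56007341 0.1690898  0.22342369] [ 3.13859941  0.10863035 -0.00553719] 0.7024540495224215
2511 [137.34737223 162.40336926 166.69820475 168.93941513] [30.42194213 30.55197904 34.16227215]
2928 [140.80835726 189.30498393 189.82612759 189.99497116] [20.3012371  21.68941237 31.33553545]
case 5645 34.31133655104512 ((559.9249267578125, 172.02857971191406), (57.695804595947266, 45.67107391357422), 3.780320882797241)
[[-26.8075921  -25.59245722 187.57621052]
 [ 29.19636919  19.16868674 192.7623879 ]]
```

{"op": "drive_tool", "data": {"claw": [60,60,60,40,40,40,40,40], "newtons": 20, "slide": [[0.002,0.006,-0.03],[0.002,0.006,-0.055],[0.002,0.006,-0.055],[0.002,0.006,-0.055],[0.002,0.006,-0.055],[0.002,0.006,-0.055],[0.002,0.006,-0.055],[0.002,0.006,-0.055]], "yaw": [0,0,0,0,0,0,0,0]}}

```text
time: 3.55
tool_pos: [0.5621, 0.174, 0.1982]
tcp_rot: [-3.139, -0.112, -0.002]
wrist_force: [0.2, -0.1, 4.4]
width: 0.532
grip_force: 21.2
```

Run:
```python
from h import *
s=bot.read_state();c=cap('wrist');P,t,f=tips(c,s);print(s['tool_pos'],s['tcp_rot'],s['width'],s['grip_force'])
m=(P[...,2]>.032)&(P[...,2]<.042)&(np.hypot(P[...,0]-.56,P[...,1]-.171)<.045)&(abs(t[...,1])<22)
k=t[m];print(np.percentile(k,[.5,99.5],axis=0),np.median(P[m][:,2]))
```

```text
[0.56207713 0.17403597 0.19821562] [-3.13936137e+00 -1.11929562e-01 -2.43248474e-03] 0.5323868289931911 21.216339468955994
[[-29.60265936 -21.93042476 161.71699676]
 [ 25.7721143   21.71560126 166.01221005]] 0.03435747469208736
```

Run:
```python
from h import *
p0=np.array([0.56207713,0.17403597,0.19821562]);s=bot.read_state()
for n,a in (('O',(-23.7,-55,0)),('Orem',(-15.5,49.4,0))): print(n,unpanel(*a))
for n,a in (('flush rim',(-16.7,-47,31)),('seated',(-21.7,-55,21))):
    q=unpanel(*a)+[0,0,.167]; print(n,q,'slide',(q-p0)/.5)
```

```text
O [ 0.57423243 -0.17629899  0.03195882]
Orem [ 0.65103627 -0.10519456  0.03541275]
flush rim [ 0.57480593 -0.16587406  0.23002314] slide [ 0.02545759 -0.67982005  0.06361503]
seated [ 0.56910097 -0.17149167  0.21884745] slide [ 0.01404768 -0.69105529  0.04126367]
```

{"op": "drive_tool", "data": {"claw": [40,40,40,40,40,40], "slide": [[0,0,0.03],[0,0,0.08],[0,0,0.15],[0,0,0.22],[0,0,0.22],[0,0,0.22]], "yaw": [0,0,0,0,0,0]}}

```text
time: 4.1
tool_pos: [0.5629, 0.1743, 0.3105]
tcp_rot: [-3.138, -0.112, -0.01]
wrist_force: [0.2, -0.4, -1.1]
width: 0.532
grip_force: 20.9
```

{"op": "drive_tool", "data": {"claw": [40,40,40,40,40,40,40,40], "slide": [[0.024,-0.68,0],[0.024,-0.68,0],[0.024,-0.68,0],[0.024,-0.68,0],[0.024,-0.68,0],[0.024,-0.68,0],[0.024,-0.68,0],[0.024,-0.68,0]], "yaw": [-0.262,-0.262,-0.262,-0.262,-0.262,-0.262,-0.262,-0.262]}}

```text
time: 4.77
tool_pos: [0.5722, -0.1609, 0.305]
tcp_rot: [2.92, -1.158, -0.005]
wrist_force: [0.3, -0.5, -1.6]
width: 0.533
grip_force: 20.9
```

{"op": "drive_tool", "data": {"claw": [40,40,40,40], "slide": [[0,-0.02,-0.04],[0,-0.02,-0.07],[0,-0.02,-0.07],[0,-0.02,-0.07]], "yaw": [0,0,0,0]}}

```text
time: 5.1
tool_pos: [0.5719, -0.169, 0.2693]
tcp_rot: [2.922, -1.154, -0.01]
wrist_force: [-0.3, -0.3, -0.7]
width: 0.534
grip_force: 20.9
```

```bash
cat > chk.py <<'E'
from h import *
s=bot.read_state();c=cap('wrist');P,t,f=tips(c,s);print(s['tool_pos'],s['tcp_rot'],'toolx az',np.degrees(2*np.arctan2(s['tcp_rot'][1],s['tcp_rot'][0])),s['width'],s['wrist_force'])
col=c['color'].astype(int);wh=(col.min(-1)>150)&(abs(t[...,1])<21)&(abs(t[...,0])<40)&(t[...,2]<195)&(t[...,2]>140)
k=t[wh]
m=k.mean(0)
for _ in range(4):
    A=np.c_[k[:,:2],np.ones(len(k))];co=np.linalg.lstsq(A,k[:,2],rcond=None)[0];e=abs(A@co-k[:,2]);k=k[e<1.2]
print('case top',len(k),'tilt x deg',np.degrees(np.arctan(co[0])),'tilt y',np.degrees(np.arctan(co[1])),'center z',co[2],np.percentile(k,[1,99],axis=0).round(1).tolist(),'yaw',cv2.minAreaRect(k[:,:2].astype(np.float32)))
q=panel(P[wh]);print('panel',np.percentile(q,[1,99],axis=0).round(1).tolist())
E
python3 chk.py
```

```text
[ 0.57189446 -0.16895068  0.26929348] [ 2.92166162 -1.15447443 -0.00957098] toolx az -43.12222415728104 0.5336936166988462 [-0.30647623 -0.32638314 -0.67232872]
case top 1753 tilt x deg 0.31377482269112683 tilt y 0.31755057420060606 center z 163.97363724117236 [[-29.2, -20.6, 163.1], [26.3, 19.6, 165.2]] yaw ((-1.286275863647461, -0.2449359893798828), (56.51027297973633, 41.69883728027344), 0.2841123938560486)
panel [[-26.5, -71.2, 47.8], [23.6, -31.0, 82.1]]
```

{"op": "drive_tool", "data": {"claw": [40,40,40,40,40], "slide": [[0.006,0.006,-0.02],[0.006,0.006,-0.035],[0.006,0.006,-0.045],[0.006,0.006,-0.05],[0.006,0.006,-0.05]], "yaw": [0,0,0,0,0]}}

```text
time: 5.57
tool_pos: [0.576, -0.1656, 0.2462]
tcp_rot: [2.922, -1.152, -0.003]
wrist_force: [-0.3, 0.6, -0.0]
width: 0.529
grip_force: 20.9
```

{"op": "drive_tool", "data": {"claw": [40,40,40,40], "slide": [[0,0,-0.003],[0,0,-0.006],[0,0,-0.009],[0,0,-0.009]], "yaw": [0,0,0,0]}}

```text
time: 5.9
tool_pos: [0.5763, -0.1662, 0.2426]
tcp_rot: [-2.922, 1.154, 0.0]
wrist_force: [-0.4, 0.5, -0.8]
width: 0.529
grip_force: 20.9
```

{"op": "drive_tool", "data": {"claw": [40,40,40,40], "slide": [[0,0,-0.002],[0,0,-0.004],[0,0,-0.006],[0,0,-0.006]], "yaw": [0,0,0,0]}}

```text
time: 6.23
tool_pos: [0.5763, -0.1662, 0.2395]
tcp_rot: [2.922, -1.154, -0.001]
wrist_force: [-0.1, -0.5, -0.9]
width: 0.533
grip_force: 20.9
```

{"op": "drive_tool", "data": {"claw": [40,40,40,40], "slide": [[0,0,-0.002],[0,0,-0.004],[0,0,-0.006],[0,0,-0.006]], "yaw": [0,0,0,0]}}

```text
time: 6.57
tool_pos: [0.5766, -0.1663, 0.2376]
tcp_rot: [-2.922, 1.153, -0.001]
wrist_force: [-1.8, 0.9, 5.5]
width: 0.531
grip_force: 21.5
```

{"op": "drive_tool", "data": {"claw": [40,40,40,40], "slide": [[0,0,-0.002],[0,0,-0.004],[0,0,-0.006],[0,0,-0.006]], "yaw": [0,0,0,0]}}

```text
time: 6.9
tool_pos: [0.5764, -0.1662, 0.2357]
tcp_rot: [2.922, -1.153, -0.0]
wrist_force: [-6.4, 2.3, 11.1]
width: 0.535
grip_force: 22.4
```

```bash
python3 chk.py
```

```text
[ 0.57642692 -0.1662016   0.23570431] [ 2.92217578e+00 -1.15330160e+00 -1.89523351e-04] toolx az -43.07554468587051 0.5353755760298765 [-6.42953302  2.28099164 11.11358353]
case top 963 tilt x deg -1.0638786928074573 tilt y 1.4034017317551144 center z 163.70664617206194 [[-28.9, -20.7, 162.4], [26.2, 19.6, 164.7]] yaw ((-1.5003299713134766, 0.016714096069335938), (41.73137283325195, 55.772220611572266), 89.60144805908203)
panel [[-39.2, -65.7, 16.7], [12.0, -25.5, 50.1]]
```

{"op": "drive_tool", "data": {"claw": [44,44.5,45], "slide": [[0,0,0],[0,0,0],[0,0,0]], "yaw": [0,0,0]}}

```text
time: 7.2
tool_pos: [0.5764, -0.1662, 0.2358]
tcp_rot: [2.922, -1.153, 0.0]
wrist_force: [-5.8, 1.6, 11.3]
width: 0.53
grip_force: 22.4
```

{"op": "drive_tool", "data": {"claw": [45.3,45.3], "slide": [[0,0,0],[0,0,0]], "yaw": [0,0]}}

```text
time: 7.37
tool_pos: [0.5764, -0.1662, 0.2357]
tcp_rot: [2.922, -1.153, -0.0]
wrist_force: [-5.9, 1.3, 11.4]
width: 0.531
grip_force: 21.5
```

{"op": "drive_tool", "data": {"claw": [45.6,45.6], "slide": [[0,0,0],[0,0,0]], "yaw": [0,0]}}

```text
time: 7.53
tool_pos: [0.5762, -0.1662, 0.235]
tcp_rot: [2.922, -1.153, -0.001]
wrist_force: [-4.6, 1.3, 7.9]
width: 0.533
grip_force: 12.6
```

{"op": "drive_tool", "data": {"claw": [45.9,45.9], "slide": [[0,0,0],[0,0,0]], "yaw": [0,0]}}

```text
time: 7.7
tool_pos: [0.5761, -0.1661, 0.234]
tcp_rot: [2.922, -1.153, -0.001]
wrist_force: [-3.8, 0.9, 2.7]
width: 0.536
grip_force: 4.8
```

{"op": "drive_tool", "data": {"claw": [46.2,46.2], "slide": [[0,0,0],[0,0,0]], "yaw": [0,0]}}

```text
time: 7.87
tool_pos: [0.5763, -0.1662, 0.2334]
tcp_rot: [2.922, -1.154, -0.0]
wrist_force: [-1.5, 0.6, 0.9]
width: 0.539
grip_force: 1.2
```

```bash
python3 chk.py
```

```text
[ 0.57626261 -0.16616707  0.23335694] [ 2.92213150e+00 -1.15357186e+00 -4.75804250e-04] toolx az -43.085307380417376 0.5387506500064606 [-1.46607094  0.63493003  0.86660643]
case top 176 tilt x deg -5.209642770756057 tilt y 1.5139449667013312 center z 163.63657374326277 [[-30.0, -20.7, 160.5], [24.4, 17.6, 166.4]] yaw ((-2.850738525390625, -0.14026832580566406), (54.59110641479492, 41.248085021972656), 0.015048384666442871)
panel [[-42.6, -65.5, 17.6], [10.7, -25.6, 46.4]]
```

{"op": "drive_tool", "data": {"claw": [46,46,46,46,46], "slide": [[0,0,-0.002],[0,0,-0.004],[0,0,-0.006],[0,0,-0.008],[0,0,-0.008]], "yaw": [0,0,0,0,0]}}

```text
time: 8.33
tool_pos: [0.5762, -0.1661, 0.2292]
tcp_rot: [2.922, -1.154, -0.001]
wrist_force: [-2.1, 1.4, 0.7]
width: 0.536
grip_force: 2.5
```

{"op": "drive_tool", "data": {"claw": [46,46,46,46], "slide": [[0,0,-0.002],[0,0,-0.004],[0,0,-0.006],[0,0,-0.006]], "yaw": [0,0,0,0]}}

```text
time: 8.67
tool_pos: [0.5763, -0.1663, 0.2265]
tcp_rot: [2.922, -1.154, -0.0]
wrist_force: [-2.4, -0.7, 1.3]
width: 0.544
grip_force: 2.9
```

```bash
python3 chk.py; python3 -c "
from h import *
save(load('wrist'),'f',(120,140,400,350),2.8)"
```

```text
[ 0.57632548 -0.16630979  0.22647956] [ 2.92197985e+00 -1.15353666e+00 -1.18869657e-04] toolx az -43.086144251782954 0.544363986144166 [-2.35753162 -0.72080099  1.34145687]
case top 62 tilt x deg -9.45343710981106 tilt y 7.233648399739218 center z 164.38549832030483 [[-33.2, -19.3, 161.9], [21.6, 19.5, 172.5]] yaw ((-6.943370819091797, -1.1636638641357422), (38.622501373291016, 55.36518478393555), 86.22683715820312)
panel [[-48.6, -64.9, 16.5], [6.9, -25.6, 37.9]]
```

View pics/f.png

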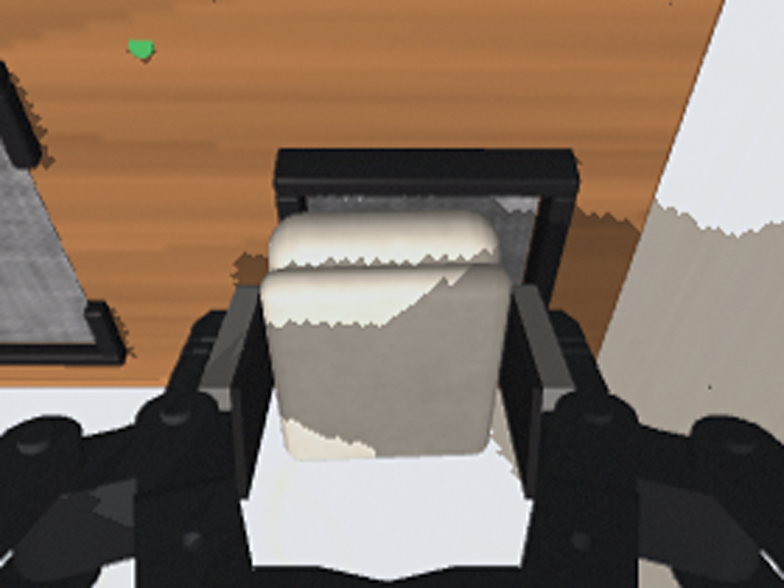

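The crop shows the case partly tilted between the pads, with its upper end at about (385,215). That end is inside the pocket and short of the high wall at (425,165). I'll refit its tilt with the shadowed pixels included.

```bash
cat > chk2.py <<'E'
from h import *
import sys
s=bot.read_state();c=load('wrist') if len(sys.argv)>1 else cap('wrist');P,t,f=tips(c,s)
col=c['color'].astype(int);wh=(col.min(-1)>95)&(abs(t[...,1])<24)&(abs(t[...,0])<45)&(t[...,2]<200)&(t[...,2]>140)
k0=k=t[wh];best=None;rng=np.random.default_rng(1)
for _ in range(400):
    q=k[rng.choice(len(k),3,False)];n=np.cross(q[1]-q[0],q[2]-q[0]);l=np.linalg.norm(n)
    if l<50: continue
    n/=l;i=abs((k-q[0])@n)<.7
    if best is None or i.sum()>best.sum(): best=i
k=k[best];m=k.mean(0);n=np.linalg.svd(k-m,full_matrices=False)[2][2];n*=-np.sign(n[2])
print('tool',s['tool_pos'],'F',s['wrist_force'].round(1),'w',s['width']*85.4,s['grip_force'])
T=R.from_rotvec(s['tcp_rot']);nw=T.apply(n);print('pts',len(k),len(k0),'normal vs panel deg',np.degrees(np.arccos(nw@N0)),'pitch',np.degrees(np.arctan2(-n[0],-n[2])),'roll',np.degrees(np.arctan2(n[1],-n[2])))
e1=np.cross([0,1,0],n);e1/=np.linalg.norm(e1);e2=np.cross(n,e1)
ab=np.c_[(k-m)@e1,(k-m)@e2].astype(np.float32);r=cv2.minAreaRect(ab);print('rect',r)
cc=m+e1*r[0][0]+e2*r[0][1];print('topcentre tool',cc,'panel',panel(T.apply(cc/1000)+s['tool_pos']))
E
python3 chk2.py 1
```

```text
tool [ 0.57636009 -0.16629622  0.22655019] F [-2.9  0.3  1.2] w 45.62197866296327 2.8167021186777674
pts 4137 6923 normal vs panel deg 5.36949055032891 pitch 19.87730208051302 roll 1.982156486822501
rect ((2.722705841064453, 0.011545181274414062), (56.89399337768555, 43.39912796020508), 0.09960118681192398)
topcentre tool [ -7.17451516   0.56641377 161.69968964] panel [-21.14108182 -46.84020075  35.07713681]
```

{"op": "drive_tool", "data": {"claw": [46,46,46,46], "slide": [[0,0,-0.002],[0,0,-0.004],[0,0,-0.006],[0,0,-0.006]], "yaw": [0,0,0,0]}}

```text
time: 9.05
tool_pos: [0.5764, -0.1665, 0.2241]
tcp_rot: [2.922, -1.153, 0.0]
wrist_force: [-3.6, 0.3, 4.2]
width: 0.54
grip_force: 7.5
```

```bash
python3 chk2.py
```

```text
tool [ 0.57636007 -0.1664805   0.22410797] F [-3.6  0.3  4.2] w 46.15244778071006 7.525186504662997
pts 3945 6757 normal vs panel deg 3.8226237712158384 pitch 22.85891296041521 roll 3.512454127743041
rect ((3.387054443359375, -0.5468254089355469), (55.94791793823242, 45.11627960205078), 0.652482807636261)
topcentre tool [-8.33983388e+00  4.61508066e-03  1.61137483e+02] panel [-22.84190883 -46.46956553  33.79187003]
```

{"op": "drive_tool", "data": {"claw": [44,44,44,44,44,44], "slide": [[0,0,0],[0,0,0.006],[0,0,0.014],[-0.013,-0.011,0.014],[-0.013,-0.011,0.014],[-0.013,-0.011,0.014]], "yaw": [0,0,0,0,0,0]}}

```text
time: 9.6
tool_pos: [0.5696, -0.172, 0.2307]
tcp_rot: [-2.922, 1.154, -0.0]
wrist_force: [0.6, -0.6, -0.6]
width: 0.535
grip_force: 20.7
```

```bash
python3 chk2.py
```

```text
tool [ 0.56960512 -0.17198952  0.23065438] F [ 0.6 -0.6 -0.6] w 45.66744435140911 20.73580928306768
pts 3898 7048 normal vs panel deg 3.8192051606091986 pitch 22.6360708007045 roll 3.3162311984219306
rect ((3.134126663208008, 0.1859149932861328), (43.200714111328125, 56.68997573852539), 89.74494934082031)
topcentre tool [ -8.08714307   0.56580789 161.25665648] panel [-20.96856185 -55.55205132  40.00883138]
```

{"op": "drive_tool", "data": {"claw": [45.6,45.6,45.6], "slide": [[0,0.002,-0.005],[0,0.002,-0.01],[0,0.002,-0.01]], "yaw": [0,0,0]}}

```text
time: 9.9
tool_pos: [0.5696, -0.1705, 0.2248]
tcp_rot: [-2.922, 1.153, 0.002]
wrist_force: [-0.1, -0.6, -1.5]
width: 0.536
grip_force: 17.1
```

{"op": "drive_tool", "data": {"claw": [45.7,45.7,45.7], "slide": [[0.0018,-0.0017,-0.003],[0.0018,-0.0017,-0.0055],[0.0018,-0.0017,-0.0055]], "yaw": [0,0,0]}}

```text
time: 10.15
tool_pos: [0.5708, -0.1715, 0.2225]
tcp_rot: [2.922, -1.153, -0.001]
wrist_force: [-0.4, 0.3, -1.6]
width: 0.537
grip_force: 14.5
```

```bash
python3 chk2.py
```

```text
tool [ 0.57075688 -0.17151758  0.2225334 ] F [-0.4  0.3 -1.6] w 45.83980961190582 14.454022730715224
pts 3967 6846 normal vs panel deg 3.876001844773402 pitch 22.673887716168206 roll 3.398957123306386
rect ((3.0020694732666016, -0.010866165161132812), (43.42481994628906, 56.517948150634766), 89.94962310791016)
topcentre tool [ -7.93019934   0.40302243 161.09318761] panel [-23.80750473 -54.33140267  32.55985648]
```

{"op": "drive_tool", "data": {"claw": [45.8,45.8,45.8,45.8], "slide": [[0,-0.003,0],[0.001,-0.004,-0.0035],[0.002,-0.005,-0.007],[0.002,-0.005,-0.007]], "yaw": [0,0,0,0]}}

```text
time: 10.53
tool_pos: [0.5717, -0.1742, 0.2191]
tcp_rot: [2.922, -1.154, -0.001]
wrist_force: [-0.4, -0.6, -0.9]
width: 0.538
grip_force: 11.9
```

```bash
python3 chk2.py
```

```text
tool [ 0.57171552 -0.17415504  0.21905339] F [-0.4 -0.6 -0.9] w 45.9167446373519 11.92983919310791
pts 3956 6671 normal vs panel deg 3.9011357000751947 pitch 22.69169970009225 roll 3.453000237928482
rect ((2.7754764556884766, 0.109283447265625), (57.3892822265625, 43.50004577636719), 0.15988825261592865)
topcentre tool [ -7.76999413   0.50186441 160.99484675] panel [-22.80668061 -55.69558765  28.36581558]
```

{"op": "drive_tool", "data": {"claw": [46,46,46,46], "slide": [[0.0005,-0.001,-0.002],[0.001,-0.002,-0.004],[0.0015,-0.002,-0.006],[0.0015,-0.002,-0.006]], "yaw": [0,0,0,0]}}

```text
time: 10.92
tool_pos: [0.5725, -0.1751, 0.2173]
tcp_rot: [2.922, -1.154, -0.001]
wrist_force: [-1.6, 1.6, 5.4]
width: 0.54
grip_force: 9.6
```

{"op": "drive_tool", "data": {"claw": [46.2,46.4,46.6,46.8,47], "slide": [[0,0,-0.001],[0,0,-0.002],[0,0,-0.002],[0,0,-0.002],[0,0,-0.002]], "yaw": [0,0,0,0,0]}}

```text
time: 11.33
tool_pos: [0.5727, -0.175, 0.217]
tcp_rot: [-2.922, 1.154, 0.0]
wrist_force: [-3.4, 1.6, 8.3]
width: 0.55
grip_force: 4.9
```

```bash
python3 chk2.py
```

```text
tool [ 0.57266465 -0.17496767  0.2169826 ] F [-3.4  1.6  8.3] w 46.942083178233084 4.893426708877087
pts 3702 6131 normal vs panel deg 0.009143306301013919 pitch 24.910938931583406 roll -0.022923553391054872
rect ((3.317380905151367, -0.0118255615234375), (43.346534729003906, 56.08357620239258), 89.66555786132812)
topcentre tool [ -8.82026934   0.41656264 162.70978235] panel [-24.17795193 -55.49177222  24.82585173]
```

The case is flush with the panel and its top is 24.8 mm above it, so it is seated. Releasing now.

{"op": "drive_tool", "data": {"claw": [48,52,56,58,58,58,58,58], "slide": [[0,0,0],[0,0,0.002],[0,0,0.004],[0,0,0.01],[0,0,0.06],[0,0,0.12],[0,0,0.2],[0,0,0.26]], "yaw": [0,0,0,0,0,0,0,0]}}

```text
time: 12.05
tool_pos: [0.5727, -0.1752, 0.3477]
tcp_rot: [2.922, -1.154, 0.002]
wrist_force: [0.2, -0.1, 0.5]
width: 0.679
grip_force: 0.0
```

{"op": "drive_tool", "data": {"claw": [60,60,60,60,60,60,60,60], "slide": [[-0.024,0.694,0.08],[-0.024,0.694,0.08],[-0.024,0.694,0.08],[-0.024,0.694,0.08],[-0.024,0.694,0.08],[-0.024,0.694,0.08],[-0.024,0.694,0.08],[-0.024,0.694,0.08]], "yaw": [0.3,0.3,0.3,0.3,0.3,0.3,0.3,0.3]}}

```text
time: 12.72
tool_pos: [0.5606, 0.1577, 0.384]
tcp_rot: [3.126, 0.308, 0.001]
wrist_force: [0.9, 0.0, -0.1]
width: 0.701
grip_force: 0.0
```

Run:
```python
from h import *
s=bot.read_state();c=cap('wrist');P,t,f=tips(c,s);print(s['tool_pos'],'az',np.degrees(2*np.arctan2(s['tcp_rot'][1],s['tcp_rot'][0])))
col=c['color'].astype(int)
m=(P[...,2]>.0065)&(P[...,2]<.018)&(np.hypot(P[...,0]-.56,P[...,1]-.171)<.06)&~f
n,l,st,ce=cv2.connectedComponentsWithStats(m.astype(np.uint8));i=1+st[1:,4].argmax();k=P[l==i]*1000
print(st[i],np.median(k[:,2]),cv2.minAreaRect(k[:,:2].astype(np.float32)))
save(c,'g',(150,60,400,260),3)
```

```text
[0.56059431 0.15774472 0.38397928] az 11.239090884367462
[ 209  150   72   42 2021] 9.618980547543842 ((556.7852172851562, 173.06826782226562), (39.929527282714844, 85.93254852294922), 22.762680053710938)
```

View pics/g.png

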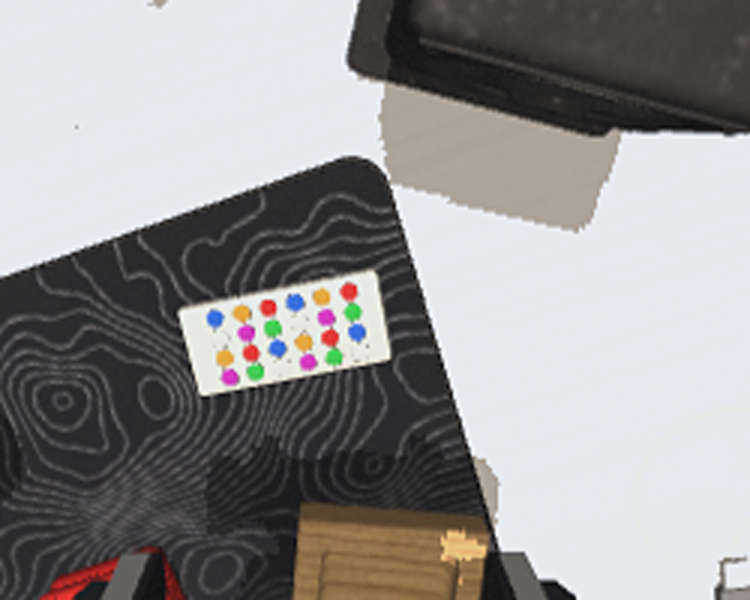

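The remote lies alone at crop pixel (285,333), buttons up. I'll turn to its long axis and descend.

{"op": "drive_tool", "data": {"claw": [60,60,60,60,60,60,60,60], "slide": [[-0.008,0.03,0],[-0.008,0.03,0],[-0.008,0.03,0],[-0.008,0.03,0],[-0.008,0.03,-0.04],[-0.008,0.03,-0.08],[-0.008,0.03,-0.12],[-0.008,0.03,-0.16]], "yaw": [0.564,0.564,0.564,0.564,0.564,0.564,0.564,0.564]}}

```text
time: 13.43
tool_pos: [0.5571, 0.1706, 0.3029]
tcp_rot: [2.596, 1.769, 0.001]
wrist_force: [-0.0, 0.2, -0.4]
width: 0.702
grip_force: 0.0
```

{"op": "drive_tool", "data": {"claw": [60,60,60,60,60,60,60,60], "slide": [[0,0,-0.03],[0,0,-0.06],[0,0,-0.09],[0,0,-0.12],[0,0,-0.16],[0,0,-0.16],[0,0,-0.16],[0,0,-0.16]], "yaw": [0.26,0.26,0.26,0.26,0.26,0.26,0.26,0.26]}}

```text
time: 14.1
tool_pos: [0.5569, 0.1705, 0.2228]
tcp_rot: [-1.686, -2.65, 0.002]
wrist_force: [1.1, 0.1, -0.1]
width: 0.703
grip_force: 0.0
```

```bash
cat > chk3.py <<'E'
from h import *
s=bot.read_state();c=cap('wrist');P,t,f=tips(c,s);print(s['tool_pos'],'az',np.degrees(2*np.arctan2(s['tcp_rot'][1],s['tcp_rot'][0])),s['width']*85.4,s['wrist_force'])
m=(P[...,2]>.0065)&(P[...,2]<.018)&(np.hypot(P[...,0]-.557,P[...,1]-.173)<.06)&(abs(t[...,1])<28)
n,l,st,ce=cv2.connectedComponentsWithStats(m.astype(np.uint8));i=1+st[1:,4].argmax();k=P[l==i]*1000
print(st[i],np.median(k[:,2]),cv2.minAreaRect(k[:,:2].astype(np.float32)),'tool',np.percentile(t[l==i],[.5,99.5],axis=0).round(1).tolist(),cv2.minAreaRect(t[l==i][:,:2].astype(np.float32)))
for u in (1,-1):
    k=t[f&(t[...,1]*u>20)&(t[...,2]<178)];print(len(k),np.percentile(k[:,2],[95,99,100]),np.percentile(abs(k[:,1]),[1,5,50]))
E
python3 chk3.py
```

```text
[0.55690247 0.1705071  0.22278042] az -244.92921483066 60.023758913280965 [ 1.12431783  0.11740728 -0.09549526]
[ 232  161   60  111 6004] 9.68841956938829 ((556.5641479492188, 173.0128173828125), (40.03529357910156, 85.7115478515625), 22.628141403198242) tool [[-39.6, -19.2, 211.2], [44.9, 21.5, 215.8]] ((2.3775291442871094, 1.0589122772216797), (85.71161651611328, 40.034976959228516), 2.4430830478668213)
2491 [162.29947804 166.58562609 169.16909285] [29.47876108 29.613371   33.18131157]
2504 [162.4345101  166.50016339 169.02862312] [30.01618966 30.13449132 33.69603691]
```

{"op": "drive_tool", "data": {"claw": [50,46,46,46,46], "slide": [[0,0.005,-0.03],[0,0.005,-0.06],[0,0.005,-0.08],[0,0.005,-0.09],[0,0.005,-0.09]], "yaw": [-0.0135,-0.0135,-0.0135,-0.0135,-0.0135]}}

```text
time: 14.57
tool_pos: [0.5564, 0.1731, 0.1773]
tcp_rot: [-1.744, -2.611, 0.003]
wrist_force: [-1.4, 0.2, -0.0]
width: 0.537
grip_force: 0.0
```

```bash
python3 chk3.py
```

```text
[0.55639458 0.17311468 0.17725892] az -247.47122570674404 45.82264386476822 [-1.36956504  0.18493609 -0.01144247]
[ 221  184   76  134 9280] 9.666381065568942 ((556.6234741210938, 172.85740661621094), (40.09339141845703, 86.74349212646484), 22.689172744750977) tool [[-42.3, -19.1, 165.7], [42.5, 20.2, 170.3]] ((-0.38043212890625, 0.5570793151855469), (40.09360885620117, 86.74358367919922), 89.83919525146484)
6131 [177.36184313 177.89205999 177.99717066] [21.48138311 22.68285667 38.1766172 ]
6584 [175.70264907 176.12472326 176.79117067] [20.73574176 23.068947   39.60185667]
```

{"op": "drive_tool", "data": {"claw": [34,34,34,34,34], "slide": [[0,0,0],[0,0,0],[0,0,0],[0,0,0.01],[0,0,0.06]], "yaw": [0,0,0,0,0]}}

```text
time: 15.03
tool_pos: [0.5547, 0.1727, 0.2052]
tcp_rot: [-1.741, -2.609, 0.01]
wrist_force: [-0.2, 0.4, -0.6]
width: 0.455
grip_force: 20.4
```

{"op": "drive_tool", "data": {"claw": [34,34,34,34,34,34,34,34], "slide": [[0,0,0.08],[0,0,0.12],[0.04,-0.1,0.16],[0.08,-0.2,0.16],[0.14,-0.3,0.16],[0.16,-0.38,0.16],[0.18,-0.46,0.16],[0.19,-0.53,0.16]], "yaw": [0,0,0.03,0.06,0.1,0.135,0.135,0.135]}}

```text
time: 15.7
tool_pos: [0.6445, -0.0578, 0.2897]
tcp_rot: [1.153, 2.92, 0.001]
wrist_force: [0.3, 0.8, -0.7]
width: 0.462
grip_force: 20.4
```

```bash
cat > chk4.py <<'E'
from h import *
s=bot.read_state();c=cap('wrist');P,t,f=tips(c,s)
col=c['color'].astype(int);wh=(col.min(-1)>95)&(abs(t[...,1])<19)&(abs(t[...,0])<48)&(t[...,2]<195)&(t[...,2]>140)
k0=k=t[wh];best=None;rng=np.random.default_rng(1)
for _ in range(400):
    q=k[rng.choice(len(k),3,False)];n=np.cross(q[1]-q[0],q[2]-q[0]);l=np.linalg.norm(n)
    if l<50: continue
    n/=l;i=abs((k-q[0])@n)<.8
    if best is None or i.sum()>best.sum(): best=i
k=k[best];m=k.mean(0);n=np.linalg.svd(k-m,full_matrices=False)[2][2];n*=-np.sign(n[2])
print('tool',s['tool_pos'],'az',np.degrees(2*np.arctan2(s['tcp_rot'][1],s['tcp_rot'][0]))%360,'F',s['wrist_force'].round(1),'w',s['width']*85.4,s['grip_force'])
T=R.from_rotvec(s['tcp_rot']);nw=T.apply(n);print('pts',len(k),len(k0),'normal vs panel deg',np.degrees(np.arccos(nw@N0)),'pitch',np.degrees(np.arctan2(n[0],-n[2])),'roll',np.degrees(np.arctan2(n[1],-n[2])))
e1=np.cross([0,1,0],n);e1/=np.linalg.norm(e1);e2=np.cross(n,e1)
ab=np.c_[(k-m)@e1,(k-m)@e2].astype(np.float32);r=cv2.minAreaRect(ab);print('rect',r)
cc=m+e1*r[0][0]+e2*r[0][1];print('topcentre tool',cc,'panel',panel(T.apply(cc/1000)+s['tool_pos']))
q=panel(P);v=col.max(-1)
for nm,z in(('hi',(8,40)),('lo',(-70,-35))):
    w=q[(v<60)&(q[...,0]>z[0])&(q[...,0]<z[1])&(q[...,1]>15)&(q[...,1]<85)&(q[...,2]>3.5)&(q[...,2]<7.5)&(t[...,2]>178)]
    if len(w)>20: print('wall',nm,len(w),np.percentile(w,[1,50,99],axis=0).round(1).tolist())
w=q[(v>60)&(col.max(-1)-col.min(-1)>50)&(abs(q[...,0]+15)<60)&(abs(q[...,1])<100)&(t[...,2]>178)]
print('wood h',np.median(w[:,2]),len(w))
E
python3 chk4.py
```

```text
tool [ 0.64449295 -0.05784206  0.28971703] az 136.9237509104929 F [ 0.3  0.8 -0.7] w 39.45875917645719 20.44538766145706
pts 4859 6331 normal vs panel deg 24.70530031816254 pitch 0.10906534867485985 roll 0.1602657525143385
rect ((4.204578399658203, 0.21673011779785156), (37.93075180053711, 84.56633758544922), 89.96375274658203)
topcentre tool [ 5.51940696e-01 -2.98271733e-02  1.69508803e+02] panel [-13.71746957  79.68668028  92.66544505]
wall hi 24 [[28.2, 46.7, 3.8], [30.3, 48.7, 4.9], [32.1, 50.8, 5.9]]
wall lo 230 [[-65.6, 23.7, 3.5], [-61.1, 27.6, 4.6], [-42.8, 44.5, 6.1]]
wood h -0.22899515613777363 11078
```

{"op": "drive_tool", "data": {"claw": [34,34,34,34,34], "slide": [[0.012,-0.093,0],[0.012,-0.093,-0.04],[0.012,-0.093,-0.08],[0.012,-0.093,-0.095],[0.012,-0.093,-0.095]], "yaw": [0,0,0,0,0]}}

```text
time: 16.17
tool_pos: [0.6481, -0.1023, 0.2383]
tcp_rot: [-1.153, -2.916, 0.001]
wrist_force: [-0.8, 1.0, -1.7]
width: 0.454
grip_force: 20.5
```

```bash
python3 chk4.py
```

```text
tool [ 0.64807926 -0.10230243  0.23832232] az 136.85613621921425 F [-0.8  1.  -1.7] w 38.77435334074143 20.466776490211487
pts 4906 6351 normal vs panel deg 25.045938947887763 pitch 0.13808417531467188 roll -0.034021486824593314
rect ((4.564781188964844, 0.31795310974121094), (84.73368072509766, 37.73872375488281), 0.023768173530697823)
topcentre tool [ 5.60391295e-01 -1.23637069e-01  1.69478074e+02] panel [-6.40613783 48.89200105 32.64373623]
wall hi 207 [[10.8, 23.6, 3.6], [24.3, 26.3, 4.9], [31.9, 73.8, 6.2]]
wall lo 676 [[-65.2, 23.8, 3.5], [-62.1, 52.2, 4.5], [-43.1, 75.7, 6.1]]
wood h -0.2559939423205858 19968
```

{"op": "drive_tool", "data": {"claw": [38,38.5,38.8], "slide": [[0.006,-0.003,0],[0.006,-0.003,0],[0.006,-0.003,0]], "yaw": [0,0,0]}}

```text
time: 16.47
tool_pos: [0.6536, -0.1037, 0.2427]
tcp_rot: [1.152, 2.92, 0.001]
wrist_force: [0.0, 0.1, -1.6]
width: 0.456
grip_force: 20.5
```

{"op": "drive_tool", "data": {"claw": [39,39], "slide": [[0,0,-0.002],[0,0,-0.004]], "yaw": [0,0]}}

```text
time: 16.63
tool_pos: [0.653, -0.1039, 0.2398]
tcp_rot: [1.153, 2.921, 0.0]
wrist_force: [1.0, 0.4, -0.4]
width: 0.459
grip_force: 19.2
```

{"op": "drive_tool", "data": {"claw": [39,39], "slide": [[0,0,-0.002],[0,0,-0.004]], "yaw": [0,0]}}

```text
time: 16.8
tool_pos: [0.6526, -0.104, 0.237]
tcp_rot: [1.154, 2.922, 0.0]
wrist_force: [-0.2, -0.3, -0.7]
width: 0.459
grip_force: 19.2
```

{"op": "drive_tool", "data": {"claw": [39.2,39.2,39.2], "slide": [[0,0,-0.003],[0,0,-0.006],[0,0,-0.006]], "yaw": [0,0,0]}}

```text
time: 17.05
tool_pos: [0.6525, -0.104, 0.2339]
tcp_rot: [-1.154, -2.921, -0.0]
wrist_force: [-1.6, 1.2, 2.0]
width: 0.465
grip_force: 15.8
```

{"op": "drive_tool", "data": {"claw": [39.3,39.3,39.3], "slide": [[0,0,-0.003],[0,0,-0.006],[0,0,-0.006]], "yaw": [0,0,0]}}

```text
time: 17.3
tool_pos: [0.6526, -0.104, 0.2307]
tcp_rot: [1.154, 2.922, 0.0]
wrist_force: [-1.0, 2.5, 1.7]
width: 0.464
grip_force: 14.0
```

```bash
python3 chk4.py
```

```text
tool [ 0.6526246  -0.10401767  0.2307039 ] az 136.8810265169838 F [-1.   2.5  1.7] w 39.591545311453665 14.044449627399445
pts 5080 6723 normal vs panel deg 17.05081807487448 pitch 7.863766075453455 roll 0.29426857776579174
rect ((2.8368682861328125, 0.14777565002441406), (37.985591888427734, 84.89318084716797), 89.99922180175781)
topcentre tool [3.71475803e-01 6.20204590e-03 1.69350125e+02] panel [-4.59221793 51.37692128 23.53631588]
wall lo 876 [[-65.5, 23.5, 3.5], [-61.9, 46.6, 4.6], [-42.1, 75.5, 6.1]]
wood h -0.2755886350647725 19166
```

{"op": "drive_tool", "data": {"claw": [39.3,39.3,39.3,39.3,39.3,39.3], "slide": [[-0.003,0,-0.004],[-0.005,0,-0.008],[-0.005,0,-0.012],[-0.005,0,-0.016],[-0.005,0,-0.02],[-0.005,0,-0.02]], "yaw": [0,0,0,0,0,0]}}

```text
time: 17.85
tool_pos: [0.6498, -0.1042, 0.2203]
tcp_rot: [-1.154, -2.921, 0.001]
wrist_force: [0.3, 0.5, 1.4]
width: 0.458
grip_force: 13.8
```

```bash
python3 chk4.py
```

```text
tool [ 0.64982663 -0.10419572  0.22025231] az 136.87653355138713 F [0.3 0.5 1.4] w 39.142909936065536 13.76070812344551
pts 5197 7136 normal vs panel deg 3.3384535031601956 pitch 21.719022344085136 roll 0.8459054756631263
rect ((0.2944831848144531, -0.16395950317382812), (37.822898864746094, 84.6031723022461), 89.85778045654297)
topcentre tool [-8.42163708e-01  5.23228802e-03  1.69525009e+02] panel [-9.82643846 49.19400488 14.24998932]
wall lo 1014 [[-65.3, 23.3, 3.6], [-61.3, 49.6, 4.6], [-41.9, 75.6, 5.9]]
wood h -0.2878283099874731 16872
```

{"op": "drive_tool", "data": {"claw": [39.3,39.3,39.3], "slide": [[0,0,-0.003],[0,0,-0.005],[0,0,-0.005]], "yaw": [0,0,0]}}

```text
time: 18.15
tool_pos: [0.6499, -0.1041, 0.2181]
tcp_rot: [-1.154, -2.921, 0.0]
wrist_force: [0.6, 0.5, 2.1]
width: 0.46
grip_force: 13.6
```

```bash
python3 chk4.py
```

```text
tool [ 0.64990996 -0.10414767  0.218055  ] az 136.8786222579353 F [0.6 0.5 2.1] w 39.27206116801889 13.581664860248566
pts 5365 7192 normal vs panel deg 0.4388253258141424 pitch 24.618496499218598 roll 0.3084687522544409
rect ((-0.42845916748046875, 0.06000709533691406), (84.51948547363281, 37.91510772705078), 0.07294784486293793)
topcentre tool [-1.20502402e+00 -4.69565454e-02  1.69547939e+02] panel [-10.36660329  49.27624619  12.05286049]
wall lo 1093 [[-65.7, 23.3, 3.6], [-61.6, 49.8, 4.6], [-41.9, 75.6, 6.0]]
wood h -0.2912101801498307 16648
```

{"op": "drive_tool", "data": {"claw": [39.1,39.1,39.1,39.1], "slide": [[0,0,0.003],[-0.004,0.0037,0.001],[-0.008,0.0074,-0.003],[-0.008,0.0074,-0.003]], "yaw": [0,0,0,0]}}

```text
time: 18.53
tool_pos: [0.6452, -0.0999, 0.216]
tcp_rot: [-1.153, -2.92, 0.0]
wrist_force: [-0.5, -0.8, -0.2]
width: 0.462
grip_force: 13.6
```

```bash
python3 chk4.py
```

```text
tool [ 0.64516359 -0.09988288  0.21596688] az 136.89084331830503 F [-0.5 -0.8 -0.2] w 39.450312699676566 13.566694557666779
pts 5218 7139 normal vs panel deg 2.3001266902437956 pitch 22.724596633899978 roll -0.14149487812499836
rect ((-0.17759323120117188, 0.1847095489501953), (37.81316375732422, 84.85594177246094), 89.95967864990234)
topcentre tool [-9.53338130e-01 -7.35959078e-02  1.69563668e+02] panel [-17.4877261   49.01636344  13.03950291]
wall lo 968 [[-65.8, 23.5, 3.6], [-61.9, 49.5, 4.6], [-42.1, 75.4, 6.0]]
wood h -0.2869513234465324 15417
```

{"op": "drive_tool", "data": {"claw": [39.1,39.1,39.1,39.1], "slide": [[0.003,-0.002,0],[0.005,-0.004,-0.004],[0.006,-0.005,-0.007],[0.006,-0.005,-0.007]], "yaw": [0,0,0,0]}}

```text
time: 18.92
tool_pos: [0.6487, -0.1027, 0.2125]
tcp_rot: [-1.154, -2.92, -0.0]
wrist_force: [-2.8, 2.2, -0.2]
width: 0.463
grip_force: 13.5
```

```bash
python3 chk4.py
```

```text
tool [ 0.64866003 -0.10267572  0.21251179] az 136.86800156755282 F [-2.8  2.2 -0.2] w 39.51000920811051 13.48992571234703
pts 5375 7206 normal vs panel deg 1.719175892675015 pitch 23.33090248867881 roll 0.27341762032712225
rect ((-0.2682075500488281, 0.30498695373535156), (37.94015121459961, 84.7344970703125), 89.95430755615234)
topcentre tool [-8.83525008e-01 -3.08603109e-03  1.69654201e+02] panel [-15.00587748  49.48827291   7.97752954]
wall lo 1137 [[-65.4, 23.5, 3.6], [-61.5, 49.9, 4.6], [-42.0, 75.6, 6.1]]
wood h -0.307528276522984 15292
```

{"op": "drive_tool", "data": {"claw": [39.3,39.4,39.5,39.5], "slide": [[-0.0015,0.0015,0],[-0.0015,0.0015,-0.001],[-0.001,0.001,-0.002],[-0.001,0.001,-0.0025]], "yaw": [0,0,0,0]}}

```text
time: 19.3
tool_pos: [0.6485, -0.1025, 0.2122]
tcp_rot: [-1.154, -2.922, 0.0]
wrist_force: [-2.4, 1.3, 0.2]
width: 0.464
grip_force: 9.7
```

```bash
python3 chk4.py
```

```text
tool [ 0.6485317  -0.102475    0.21219349] az 136.87793959711 F [-2.4  1.3  0.2] w 39.6285047595037 9.688167124986649
pts 5226 7201 normal vs panel deg 1.2447842060181058 pitch 23.70621238428832 roll 0.29113308876557786
rect ((-0.6696510314941406, 0.2918415069580078), (37.96730422973633, 84.03919982910156), 89.97040557861328)
topcentre tool [-1.05430707e+00 -3.87938492e-04  1.69510392e+02] panel [-14.85099587  49.63556028   7.71455078]
wall lo 1154 [[-65.4, 23.6, 3.6], [-61.5, 49.4, 4.6], [-42.3, 75.6, 6.2]]
wood h -0.2929317113787422 15249
```

{"op": "drive_tool", "data": {"claw": [39.5,39.6,39.7,39.8,40], "slide": [[-0.002,0.002,0],[-0.002,0.002,-0.001],[-0.002,0.002,-0.002],[-0.002,0.002,-0.002],[-0.002,0.002,-0.002]], "yaw": [0,0,0,0,0]}}

```text
time: 19.77
tool_pos: [0.648, -0.1015, 0.2116]
tcp_rot: [1.154, 2.921, 0.0]
wrist_force: [0.4, -0.4, -0.0]
width: 0.467
grip_force: 0.1
```

```bash
python3 chk4.py
```

```text
tool [ 0.64796705 -0.10150474  0.21156891] az 136.88325998819408 F [ 0.4 -0.4 -0. ] w 39.84893817335731 0.06724291408318095
pts 5184 7140 normal vs panel deg 0.2735560462796814 pitch 24.996418600185166 roll 0.2972650801833838
rect ((-0.8459625244140625, 0.2259807586669922), (84.716796875, 37.915714263916016), 0.09113086014986038)
topcentre tool [-9.13630202e-01 -6.49076286e-02  1.70330394e+02] panel [-16.38034064  50.02762105   6.83333411]
wall lo 1159 [[-65.8, 23.6, 3.6], [-61.4, 49.9, 4.6], [-42.2, 75.6, 6.1]]
wood h -0.31139863941805673 15075
```

Released: the remote is flush (0.27°), with its top 7.1 mm above the panel. I'll open, retreat and verify.

{"op": "drive_tool", "data": {"claw": [44,50,54,56,56,56,56,56], "slide": [[0,0,0],[0,0,0],[0,0,0.004],[0,0,0.03],[0,0,0.1],[0,0,0.18],[0,0,0.26],[0,0,0.34]], "yaw": [0,0,0,0,0,0,0,0]}}

```text
time: 20.48
tool_pos: [0.6472, -0.1013, 0.384]
tcp_rot: [1.154, 2.921, 0.0]
wrist_force: [0.4, -0.0, -0.4]
width: 0.655
grip_force: 0.0
```

{"op": "drive_tool", "data": {"claw": [56,56,56,56], "slide": [[-0.08,0,0],[-0.1,-0.05,0],[-0.1,-0.08,0],[-0.1,-0.08,0]], "yaw": [0,0,0,0]}}

```text
time: 20.82
tool_pos: [0.5972, -0.1437, 0.3828]
tcp_rot: [1.157, 2.918, -0.001]
wrist_force: [0.7, 0.1, -0.3]
width: 0.658
grip_force: 0.0
```

Run:
```python
from h import *
s=bot.read_state();c=cap('wrist');P,t,f=tips(c,s);q=panel(P);col=c['color'].astype(int)
base=(col.min(-1)>95)&(np.ptp(col,axis=-1)<40)
for nm,(x,y),r,h in(('remote',(-15.5,49.4),(46,22),7),('case',(-23.7,-55),(31,26),25)):
    m=base&(abs(q[...,0]-x)<r[0]+4)&(abs(q[...,1]-y)<r[1]+4)&(abs(q[...,2]-h)<2.5)
    k=q[m];A=np.c_[k[:,:2],np.ones(len(k))];co=np.linalg.lstsq(A,k[:,2],rcond=None)[0];print(nm,len(k),'h',np.median(k[:,2]),'tilt',co[:2],cv2.minAreaRect(k[:,:2].astype(np.float32)))
    w=(col.max(-1)<60)&(abs(q[...,0]-x)<55)&(abs(q[...,1]-y)<33)&(q[...,2]>2)&(q[...,2]<12)&(t[...,2]>185)
    print(' walls',np.percentile(q[w],[1,99],axis=0).round(1).tolist())
a=cap('top')
cv2.imwrite('pics/h.png',np.hstack([cv2.resize(c['color'][...,::-1],(400,300)),cv2.resize(a['color'][...,::-1],(400,300))]))
```

```text
remote 1714 h 6.646650570176718 tilt [ 0.00190089 -0.00635666] ((-16.03818130493164, 49.54528045654297), (39.313106536865234, 84.26325988769531), 89.98834228515625)
 walls [[-64.7, 23.0, 2.4], [31.9, 75.5, 6.3]]
case 2008 h 24.672993526273718 tilt [-0.00050991 -0.00444625] ((-24.220251083374023, -55.42747497558594), (56.592323303222656, 44.69763946533203), 0.008211824111640453)
 walls [[-58.6, -83.9, 7.4], [9.9, -24.6, 11.4]]
```

View pics/h.png

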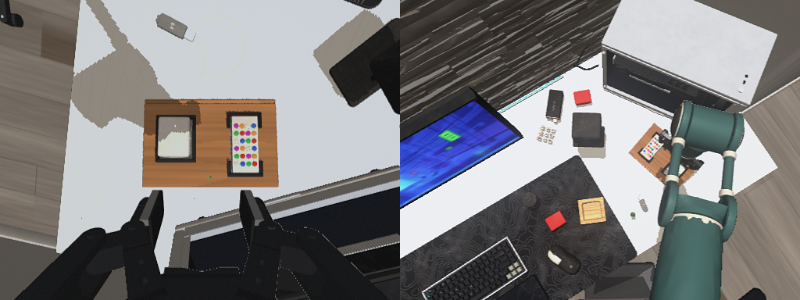

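The picture shows the case in its pocket at (176,140) and the remote in its pocket at (245,144), both flat and square. The bystanders look unmoved and the robot is clear of everything, so I'm handing in.

```bash
python3 -c "
from workcell import bot
print(bot.finish_job())"
```

```text
the job is handed in; nothing more can be done
None
```

I handed the job in at about 21 s: the earbud case and the remote both measured flat, square and centred to about 1 mm in their dock pockets, and everything else looked unmoved; the hand-in gave no verdict.

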